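# Dispense one wheel bearing and slide it into the job bay

## Task

Dispense one wheel bearing: press the red plunger of the bearing dispenser once, right down to its stop, and let it spring back up. Then gently slide the bearing that came out aside along the counter until it lies flat inside the yellow-taped square. Only push it with the fingers, without gripping or lifting it, and leave the other bearings in the magazine and everything else on the counter alone.

Things in the scene. Friction and masses are not known exactly. Their poses are not given: they have to be found in the camera images.
- dispenser: Bearing dispenser bolted to the counter. Origin on its magazine's axis at counter height, z up, outlet towards -x. Gate block around the stack's foot: x, y +-30 mm, up to z = 23, with a slot 13 high, 37 wide towards -x. Four 6 mm rods at x, y +-15 hold the stack, up to z = 64. Blue gear housing: x 34 to 114, y +-28, up to z = 60; the plunger stands on it at x = 74, y = 0. Base plate: y +-48, 4 mm thick.
- outlet (a point): Fixed to the dispenser, on its outlet plate, where the centre of the underside of the ejected bearing comes to lie (up to 10 mm farther out if pressed fast): dispenser x = about -73, y = 0, z = 4 mm. The plate is 4 mm thick, 84 mm wide (y +-42), reaches to x = -120 and has no rim, so a bearing slides off it 4 mm down to the counter. Axes as the dispenser's.
- plunger (a joint): Travel of the dispenser's plunger, straight down, in m: 0 up (its spring holds it there), 0.030 down on its hard stop. Takes about 6 N at the start and 10 N near the stop, plus up to 8 N of friction. It drives a flat blade towards -x under the stack, 2.5 mm per mm of travel, which pushes the lowest bearing out onto the outlet plate; on release the spring draws both back and the stack drops one place.
- plunger_top (a point): Centre of the top of the plunger's red mushroom button, 40 mm across, 125 mm above the counter when up, 95 mm when down; it moves with the plunger. The bush that guides the rod ends 78 mm above the counter.
- bearing_0: A 15 x 35 x 11 mm sealed steel ball bearing (outer diameter 35, width 11, 45 g, rust-red seals) lying flat; origin at the centre of its underside, z along its axis. It is the lowest of the five in the magazine, the one that the first press ejects: it starts on the dispenser's axis, its underside 4 mm above the counter.
- bearing_1: A 15 x 35 x 11 mm sealed steel ball bearing (outer diameter 35, width 11, 45 g, rust-red seals) lying flat; origin at the centre of its underside, z along its axis. Number 2 of the stack from below: starts on the dispenser's axis, its underside 15 mm above the counter, and drops 11 mm when the lowest one has been ejected. It must stay in the magazine.
- bearing_2: A 15 x 35 x 11 mm sealed steel ball bearing (outer diameter 35, width 11, 45 g, rust-red seals) lying flat; origin at the centre of its underside, z along its axis. Number 3 of the stack from below: starts on the dispenser's axis, its underside 26 mm above the counter, and drops 11 mm when the lowest one has been ejected. It must stay in the magazine.
- bearing_3: A 15 x 35 x 11 mm sealed steel ball bearing (outer diameter 35, width 11, 45 g, rust-red seals) lying flat; origin at the centre of its underside, z along its axis. Number 4 of the stack from below: starts on the dispenser's axis, its underside 37 mm above the counter, and drops 11 mm when the lowest one has been ejected. It must stay in the magazine.
- bearing_4: A 15 x 35 x 11 mm sealed steel ball bearing (outer diameter 35, width 11, 45 g, rust-red seals) lying flat; origin at the centre of its underside, z along its axis. Number 5 of the stack from below: starts on the dispenser's axis, its underside 48 mm above the counter, and drops 11 mm when the lowest one has been ejected. It must stay in the magazine.
- yellow_bay: The yellow-taped square on the counter, the bay of the job for which the bearing is meant: 90 x 90 mm inside the tape, tape 12 mm wide, flush with the counter, empty. Origin at its centre at counter height, z up, x and y along its sides. It lies to the left or the right of the dispenser.
- blue_bay: A like square taped in blue, on the other side of the dispenser: another job's bay, with an oil filter and a spark plug carton in it. Not to be used.
- oil_filter: Black spin-on oil filter standing in the blue bay, 52 mm across, 55 mm high; origin at the centre of its underside. Leave it alone.
- plug_carton: White and red spark plug carton lying in the blue bay, 86 (x) x 25 x 25 mm; origin at the centre of its underside. Leave it alone.
- oil_bottle: Dark grey one-litre oil bottle, 58 (x) x 100 (y) x 226 mm high; origin at the centre of its underside. Leave it alone.
- packing_tape: Roll of brown packing tape lying flat, 96 mm across, 48 mm high; origin at the centre of its underside. Leave it alone.
- cleaner_can: Red spray can, 52 mm across, 170 mm high; origin at the centre of its underside. Leave it alone.
- screwdriver: Screwdriver lying along its own x, 160 mm long, between the robot and the work, less than 35 mm high. Leave it alone.
- piston_carton: Small cardboard carton, 82 x 82 x 52 mm high; origin at the centre of its underside. Leave it alone.

How it is judged:
On the way, in this order (a step that is already met when the one before it is completed fails the run):
1. the plunger is pressed down to its stop (27 of 30 mm or more) (value of joint plunger above 0.027 m), for 0.05 s.
2. the plunger is back up, the lowest bearing is out and the next has dropped (value of joint plunger below 0.003 m and x of bearing_0 in the frame of dispenser below -0.055 m and height (world z) of bearing_1 below 0.007 m), for 0.1 s.
At the end, for the whole second after the job is handed in: The ejected bearing lies flat and at rest on the counter, its centre within 34 mm of the yellow bay's centre along both of the bay's sides (a bearing that lies wholly inside the tape is within 27 mm); the plunger is up; the other four bearings are in the magazine, within 6 mm of its axis (x of bearing_0 in the frame of yellow_bay between -0.034 and 0.034 m and y of bearing_0 in the frame of yellow_bay between -0.034 and 0.034 m and height (world z) of bearing_0 below 0.003 m and angle between bearing_0's own z axis and vertical below 0.1 rad and linear speed of bearing_0 below 0.01 m/s and value of joint plunger below 0.003 m and horizontal distance between each of bearing_1, bearing_2, bearing_3, bearing_4 and dispenser below 0.006 m); the robot touches nothing.
It fails at once if the plunger is pressed again (6 mm or more) after the next bearing has dropped into place (height (world z) of bearing_1 below 0.007 m and value of joint plunger above 0.006 m).
It fails at once if a second bearing is dispensed or taken out of the magazine (moves more than 20 mm) (distance of any of bearing_1, bearing_2, bearing_3, bearing_4 from where it was at the start of the episode above 0.02 m).
It fails at once if the bearing is lifted (underside more than 15 mm above the counter) or tipped (more than 0.6 rad) (height (world z) of bearing_0 above 0.015 m or angle between bearing_0's own z axis and vertical above 0.6 rad).
It fails at once if the bearing is gripped or pushed hard (more than 15 N from the fingers) (contact force between the fingers and bearing_0 above 15 N).
It fails at once if another thing on the counter is moved more than 15 mm (distance of any of oil_filter, plug_carton, oil_bottle, packing_tape, cleaner_can, screwdriver, piston_carton from where it was at the start of the episode above 0.015 m).
It also fails if it takes over 59 s, if anything falls off the work surface, if the arm or the gripper's body presses on something with over 40 N, if the wrist force passes 120 N, or if a joint passes its speed limit or range.

## Robot

A 7-joint arm with a two-finger parallel gripper is mounted at the origin on the work surface. World frame = base frame: x ahead of the robot, y to its left, z up, the work surface at z = 0. Lengths are in m, angles in rad, forces in N, time in s.
With the tool pointing down it reaches from about 0.425 to 0.825 m from the base axis. Payload 3.6 kg.
Tool frame: the origin (TCP) lies at the very end of the fingers, on their centre line; the grasp point (between the pads) lies 19 mm behind it (bot.grip_point_offset is the distance from the TCP to the grasp point, in m); z points along the fingers, y is the line along which they close (so a half turn about z gives the same grasp; the last joint's range is limited). The gripper opens to 85 mm and grips with 20 to 120 N. Pads are 22 mm wide; open, the fingers measure 114 mm over their backs; the gripper's body (76 mm by 85 mm) begins 54 mm behind the grasp point. The pads swing forward as they close: fully open they stand 13 mm farther back than shut.
Start: joints at [1.155, 0.615, -0.013, 1.423, 0.008, 1.103, -0.04], TCP at [0.247, -0.601, 0.231] pointing down, gripper open.
Joint ranges: [-3.12, 3.12], [-0.3, 2.06], [-1.34, 1.32], [0.26, 2.42], [-1.36, 4.5], [0.01, 1.98], [-2.84, 2.84]. Speed limits (rad/s): [2.79, 2.79, 3.14, 3.14, 3.14, 3.14, 3.14].

## Interface

Orientations are given as a unit quaternion [w, x, y, z].
In Python, from bench import bot, eyes gives the robot as it stands.
- The arm moves only by the tool apply_moves, never from a script. Its argument "rows" is a list of rows, each a list of 4 numbers: the shift along the world's x, y, z in mm, then the turn about the world's z in degrees. In form: [[tx, ty, tz, turn], ...]. A call has 1 to 5 rows; each row shifts and turns the commanded pose from where the row before left it; what a row does not reach is not made up. A row lasts 1/12 s, in which the tool goes at most 41.7 mm and 7.16 degrees, less where a joint would pass 70% of its speed; a pose out of reach is approached as far as the arm can. A call with a gripper value outside its range is refused whole. "grip" is the closure, from 0 (fully open) to 1 (shut), set as the call begins (left out, the last holds). The fingers move at their own pace and stop on an object; "squeeze" is the grip in N (left out, the last holds). Time passes only in rows, so rows that do not move let the fingers close. It gives the time, the measured TCP pose, the force, the opening and the grip force at its end, in the units of the state.
- bot.get_obs(): the state, without advancing time (a new reading comes with each control period).
- eyes.grab_frame(name): name is "scene" or "side" or "wrist"; returns (picture, depth): 400x640x3 uint8, red, green, blue; 400x640 float32, m along the optical axis (not along the pixel's ray), 0 where there is no reading.
- eyes.camera_info(name): a dict with "intrinsics" (3x3 intrinsics, pixels), "xyz" and "attitude" of the camera in the world; the wrist camera has in their place "T_tool_cam" (4x4, takes a point from camera to tool coordinates, whose origin is the TCP and whose axes are the flange's). Camera axes: x right, y down, z forward; pixel columns grow to the right and rows downward; lengths in m; the calibration is good to about 2 mm. A picture is of the moment at which its call begins: read the wrist's pose just before it. camera_info takes no time and is no camera call.
- bot.close_job(): hands the job in; it is judged then, once.
The state is a dict: "clock": time; "qpos": joint angles; "qd": joint speeds; "joint_efforts": joint torques, N m; "eef_pos": TCP position; "eef_rot": TCP orientation; "force": force on the tool from outside, world axes, zero at the start; "torque": the same for the moment, N m; "grip_width": opening from 0.0 (shut) to 1.0 (fully open); "finger_force": force on a finger pad.
Only numpy, scipy, OpenCV 4.12 (cv2) and the standard library are available. Lean on these libraries where they do the work, as an engineer would, in place of code of your own. Each camera call takes 0.05 s, during which the arm holds its last target. There are 200 camera calls.

## Working session

There is one attempt and no reset: what is moved stays moved. The work goes in short steps, Python scripts to look and compute and a tool call to move; the robot and the scene stay as the last step left them, time stands still between calls to the robot, and variables do not carry over. Pictures are saved under pics/ and viewed, at most 10 in all, crops included, and the job is handed in when it is done.

Besides the shell and the picture viewer there is one more tool, called after "Call:" by a JSON object that holds its "method" and its "body". apply_moves: Moves the arm, as the interface text tells. Its arguments: {"type":"object","properties":{"rows":{"type":"array"},"grip":{"type":"number"},"squeeze":{"type":"number"}},"required":["rows"]}

```bash
mkdir -p pics; ls; cat > h.py <<'E'
import numpy as np,cv2
from scipy.spatial.transform import Rotation as R
from bench import bot,eyes
def pose(n):
    c=eyes.camera_info(n);K=np.array(c["intrinsics"])
    if n=="wrist":
        o=bot.get_obs();T=np.eye(4);q=o["eef_rot"];T[:3,:3]=R.from_quat([q[1],q[2],q[3],q[0]]).as_matrix();T[:3,3]=o["eef_pos"]
        T=T@np.array(c["T_tool_cam"]);return K,T[:3,:3],T[:3,3]
    a=np.array(c["attitude"],float)
    M=a if a.shape==(3,3) else R.from_quat([a[1],a[2],a[3],a[0]]).as_matrix()
    return K,M,np.array(c["xyz"])
def plane(P,uv,z):
    K,M,t=P;uv=np.atleast_2d(uv).astype(float)
    d=(M@np.linalg.inv(K)@np.c_[uv,np.ones(len(uv))].T).T
    return t+d*((z-t[2])/d[:,2])[:,None]
def cloud(P,dep):
    K,M,t=P;v,u=np.mgrid[:400,:640]
    p=np.stack([(u-K[0,2])/K[0,0]*dep,(v-K[1,2])/K[1,1]*dep,dep],-1)
    return p@M.T+t
def grab(n,name=None):
    P=pose(n);im,d=eyes.grab_frame(n);im=np.ascontiguousarray(im)
    if name: cv2.imwrite(f"pics/{name}.png",im[:,:,::-1])
    return P,im,d
E
python3 - <<'E'
from h import *
for n in("scene","side"):
    P,im,d=grab(n,n+"0");print(n,P[2],P[1][:,2]);np.savez(f"{n}0.npz",im=im,d=d)
print(bot.get_obs())
E
```

```text
pics
scene [0.88642581 0.5620903  1.14978635] [-0.28451642 -0.44321698 -0.85006418]
side [0.02634064 0.72107859 0.70417781] [ 0.4705812  -0.67270819 -0.57097901]
{'clock': 0.1, 'qpos': array([ 1.15448818,  0.61583501, -0.01264939,  1.42475465,  0.00809432,
        1.10341617, -0.04037953]), 'qd': array([ 3.05113685e-04, -2.86327169e-03, -1.29033128e-03, -2.49570453e-03,
        1.85247872e-04,  1.40010123e-03, -5.63639010e-05]), 'joint_efforts': array([ 6.55977892e-04, -4.70385110e+01,  2.60067573e-01, -1.71571201e+01,
        1.00900669e-02,  5.87040646e-03,  3.35528032e-07]), 'eef_pos': array([ 0.24676987, -0.60057987,  0.23024048]), 'eef_rot': array([-1.15878756e-03,  9.81054880e-01,  1.93726420e-01, -2.32042691e-04]), 'force': array([ 0.2951147 , -0.43323442, -0.82830587]), 'torque': array([0.02204052, 0.00215504, 0.00942865]), 'finger_force': 0.0, 'grip_width': 0.9993599121802144}
```

View pics/scene0.png

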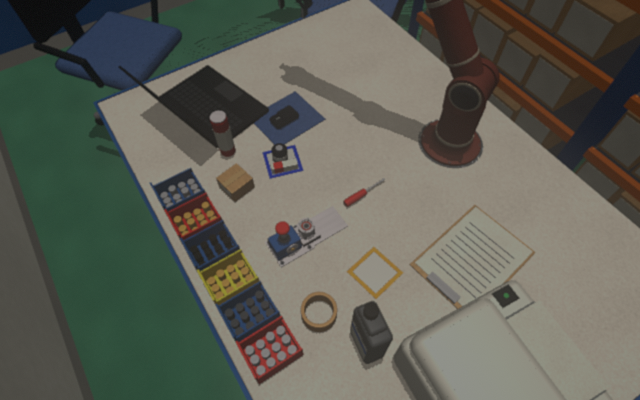

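View pics/side0.png

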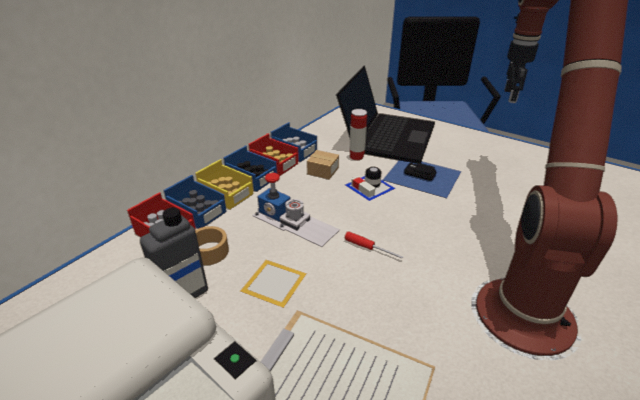

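Scene view: plunger at about (282,228), magazine (307,228), outlet plate to (345,222), yellow bay (375,271), screwdriver (363,192). In the side view they are at (272,178), (294,210), (325,232), (274,282) and (370,244).

```bash
python3 - <<'E'
from h import *
for n,yb,rb,bb in(("scene",(340,240,410,305),(270,215,296,240),(262,225,302,262)),("side",(235,255,312,310),(260,168,285,192),(250,185,300,230))):
    z=np.load(n+"0.npz");im,d=z["im"],z["d"];P=pose(n);C=cloud(P,d)
    hsv=cv2.cvtColor(im,cv2.COLOR_RGB2HSV)
    def m(lo,hi,b):
        k=cv2.inRange(hsv,lo,hi);o=np.zeros_like(k);o[b[1]:b[3],b[0]:b[2]]=k[b[1]:b[3],b[0]:b[2]];return o
    y=m((12,110,90),(32,255,255),yb)
    cs=max(cv2.findContours(y,0,2)[0],key=cv2.contourArea)
    pts=plane(P,cs[:,0],0.)[:,:2]
    print(n,"yellow",y.sum()//255,cv2.minAreaRect((pts*1000).astype(np.float32)))
    r=m((0,130,60),(8,255,255),rb)|m((172,130,60),(180,255,255),rb)
    p=C[r>0];top=p[:,2]>p[:,2].max()-.008
    vu=np.argwhere(r>0)
    print("red",len(p),"zmax",np.sort(p[:,2])[-8:].round(3),"top c",cv2.minEnclosingCircle((p[top][:,:2]*1000).astype(np.float32)),p[top].mean(0).round(4))
    b=m((100,110,40),(125,255,255),bb);p=C[b>0];p=p[(p[:,2]>.052)&(p[:,2]<.067)];
    if len(p):print("housing top",len(p),cv2.minAreaRect((p[:,:2]*1000).astype(np.float32)))
    # everything in dispenser region by height
    for lo,hi in((.053,.075),(.003,.012)):
        q=C.reshape(-1,3);q=q[(q[:,2]>lo)&(q[:,2]<hi)&(q[:,0]>.45)&(q[:,0]<.85)&(abs(q[:,1]-.0)<.3)]
        print(lo,len(q),q.min(0).round(3) if len(q) else"",q.max(0).round(3) if len(q) else"")
    big=cv2.resize(im[150:330,200:440] if n=="side" else im[150:310,230:430],None,fx=3.2,fy=3.2,interpolation=2);cv2.imwrite(f"pics/{n}_crop.png",big[:,:,::-1])
E
```

```text
scene yellow 478 ((500.0849609375, 238.81591796875), (111.90515899658203, 112.17123413085938), 10.40063190460205)
red 127 zmax [0.128 0.128 0.128 0.129 0.129 0.129 0.131 0.131] top c ((673.4569091796875, 36.318641662597656), 18.216293334960938) [0.6737 0.0355 0.1253]
housing top 36 ((672.630615234375, 35.22726821899414), (43.863868713378906, 70.39798736572266), 85.78593444824219)
0.053 1497 [ 0.498 -0.278  0.053] [0.85  0.226 0.075]
0.003 2789 [ 0.45  -0.3    0.003] [0.85  0.3   0.012]
side yellow 605 ((501.2000427246094, 237.73934936523438), (112.81391143798828, 113.48477172851562), 10.560830116271973)
red 161 zmax [0.127 0.127 0.127 0.128 0.128 0.128 0.128 0.128] top c ((672.2227783203125, 33.21427917480469), 20.461584091186523) [0.6701 0.0362 0.1248]
housing top 246 ((669.5225830078125, 35.70631790161133), (75.53899383544922, 53.89469528198242), 0.6434601545333862)
0.053 1276 [ 0.499 -0.279  0.053] [0.85  0.226 0.074]
0.003 1865 [ 0.45  -0.3    0.003] [0.848 0.298 0.012]
```

View pics/scene_crop.png

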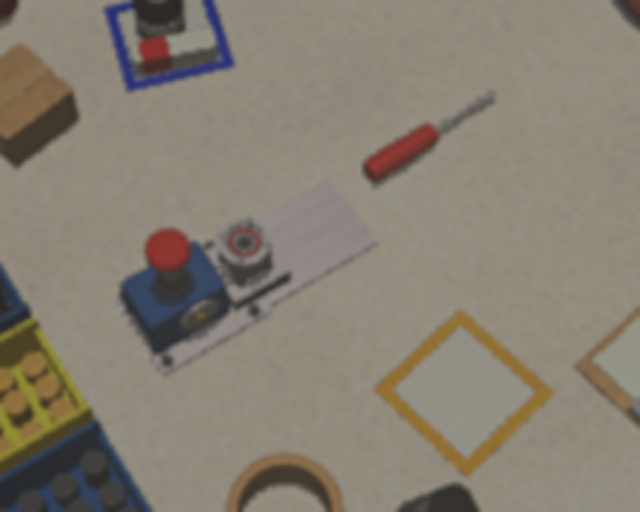

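View pics/side_crop.png

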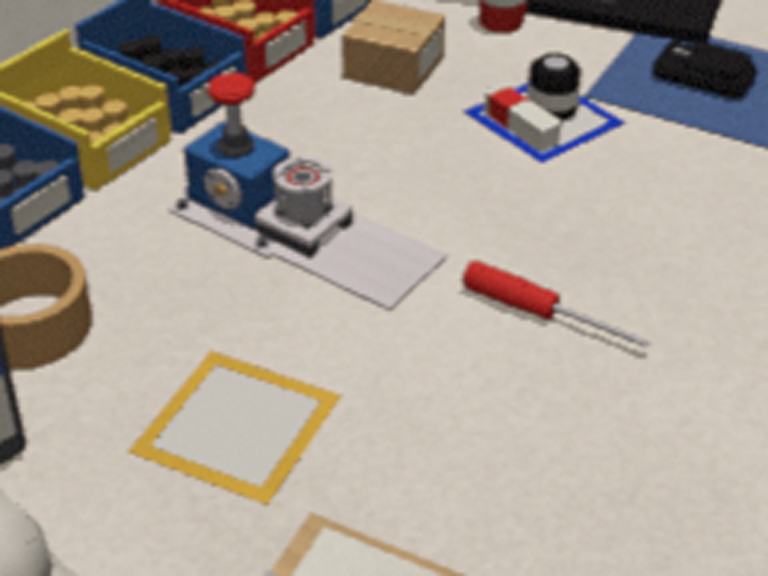

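Crops: outlet plate end corners at (332,207),(348,226) in scene and (339,231),(322,246) in side; magazine top ring at (306.5,225.5) scene, (294,205) side.

```bash
python3 - <<'E'
from h import *
a=plane(pose("scene"),[(332.5,206.9),(347.8,225.6)],.004)
b=plane(pose("side"),[(339.4,230.6),(321.9,246.2)],.004)
ma=plane(pose("scene"),[(306.5,225.6)],.059);mb=plane(pose("side"),[(294.5,205)],.059)
pl=np.array([.672,.0355])
for c,m in((a,ma),(b,mb)):
    e=c[0]-c[1];mid=c.mean(0)[:2];print(c.round(3),"width",np.hypot(*e[:2]),"mag",m.round(4))
    for q,D in((mid,.194),(m[0,:2],.074)):
        x=pl-q;print("dist",np.hypot(*x),D,"yaw",np.degrees(np.arctan2(x[1],x[0])))
    print("yaw edge",np.degrees(np.arctan2(-e[0],e[1]))%180)
E
```

```text
[[ 0.481 -0.002  0.004]
 [ 0.479  0.078  0.004]] width 0.07991930437925344 mag [[0.5976 0.0358 0.059 ]]
dist 0.1920398928869096 0.194 yaw -0.6272197799793372
dist 0.07438718558102916 0.074 yaw -0.2000318628556959
yaw edge 1.1957314789980273
[[ 0.475 -0.004  0.004]
 [ 0.478  0.075  0.004]] width 0.078633440443681 mag [[0.5984 0.0321 0.059 ]]
dist 0.19543319070616247 0.194 yaw -0.08075510941915401
dist 0.0737036237757459 0.074 yaw 2.6288366628224016
yaw edge 178.16665113315162
```

Call:
{"method": "apply_moves", "body": {"rows": [[10,16,0,2],[20,30,0,3.5],[21,32,0,3.5],[21,32,0,3.5],[21,32,0,3.5]], "grip": 1}}

```text
clock: 0.52
eef_pos: [0.3404, -0.4574, 0.2308]
eef_rot: [-0.001, 0.944, 0.33, -0.0]
force: [0.3, 0.4, -0.7]
grip_width: 0.299
finger_force: 0.0
```

Call:
{"method": "apply_moves", "body": {"rows": [[21,32,0,3.5],[21,32,0,3.5],[21,32,0,3.5],[21,32,0,3.5],[21,32,0,3.5]]}}

```text
clock: 0.93
eef_pos: [0.4454, -0.2974, 0.2311]
eef_rot: [-0.0, 0.883, 0.469, -0.0]
force: [1.1, -0.3, -0.3]
grip_width: -0.0
finger_force: 0.0
```

Call:
{"method": "apply_moves", "body": {"rows": [[21,32,0,3.5],[21,32,0,3.5],[21,32,0,3.5],[21,32,0,3.5],[21,32,0,3.5]]}}

```text
clock: 1.35
eef_pos: [0.5504, -0.1376, 0.231]
eef_rot: [-0.0, 0.801, 0.598, -0.0]
force: [-0.1, -0.4, -0.6]
grip_width: 0.0
finger_force: 0.0
```

Call:
{"method": "apply_moves", "body": {"rows": [[21,32,0,3.5],[21,32,0,3.5],[21,32,0,3.2],[21,30,0,0],[17,20,0,0]]}}

```text
clock: 1.77
eef_pos: [0.6516, 0.0115, 0.2307]
eef_rot: [-0.001, 0.744, 0.668, 0.001]
force: [0.8, -0.0, -0.1]
grip_width: 0.001
finger_force: 0.0
```

Call:
{"method": "apply_moves", "body": {"rows": [[0,0,-20,0],[0,0,-20,0],[0,0,-15,0],[0,0,0,0]]}}

```text
clock: 2.1
eef_pos: [0.6482, 0.0064, 0.1718]
eef_rot: [-0.003, 0.746, 0.666, -0.004]
force: [-0.8, -0.5, -0.7]
grip_width: -0.002
finger_force: 0.0
```

Call:
{"method": "apply_moves", "body": {"rows": [[12,14,0,3],[12,15,0,3.5],[0,0,0,0]]}}

```text
clock: 2.35
eef_pos: [0.6767, 0.0404, 0.177]
eef_rot: [-0.001, 0.705, 0.709, 0.003]
force: [0.8, 1.5, 1.1]
grip_width: 0.002
finger_force: 0.0
```

```bash
python3 - <<'E'
from h import *
print(bot.get_obs()["eef_pos"])
for n,b in(("side",(200,90,360,215)),("scene",(240,150,340,260))):
    P,im,d=grab(n);C=cloud(P,d)
    c=im[b[1]:b[3],b[0]:b[2]]
    if n=="side":cv2.imwrite("pics/pre.png",cv2.resize(c,None,fx=4,fy=4)[:,:,::-1])
    else:cv2.imwrite("pics/pre2.png",cv2.resize(c,None,fx=4,fy=4)[:,:,::-1])
    if n=="side":
        q=C.reshape(-1,3);q=q[(abs(q[:,0]-.672)<.03)&(abs(q[:,1]-.036)<.03)&(q[:,2]>.14)&(q[:,2]<.2)]
        print(len(q),q.min(0),q.max(0))
# screwdriver
    h=cv2.cvtColor(im,cv2.COLOR_RGB2HSV);k=(cv2.inRange(h,(0,130,60),(8,255,255))|cv2.inRange(h,(172,130,60),(180,255,255)))>0
    q=C[k];q=q[(q[:,2]<.04)&(q[:,0]>.3)&(q[:,0]<.6)];print("screw",len(q),q.min(0),q.max(0))
E
```

```text
[0.67667957 0.04043994 0.1770207 ]
72 [0.66326936 0.03151408 0.17736359] [0.69186217 0.05376042 0.19986802]
screw 328 [ 0.36714529 -0.23501594  0.00369242] [0.56317072 0.02571052 0.02863755]
screw 86 [0.37160268 0.00630161 0.01708463] [0.44475833 0.0213984  0.02878592]
```

View pics/pre.png

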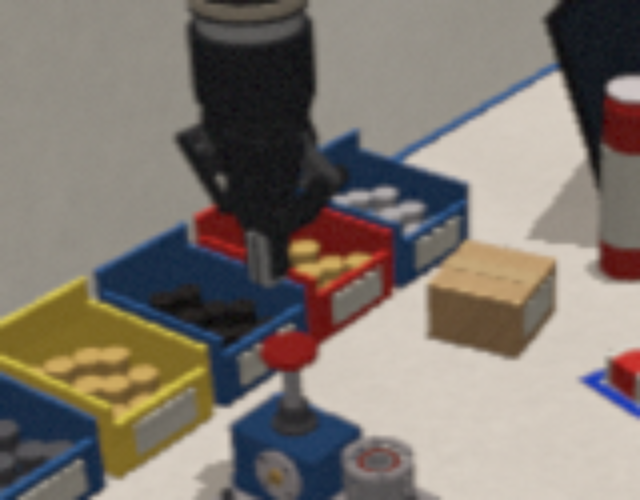

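The picture shows the shut fingertips (crop 262,280) right above the red button (288,350). Next: trim the position and press.

Call:
{"method": "apply_moves", "body": {"rows": [[-4,-4,-12,0],[0,0,-14,0],[0,0,-12,0],[0,0,-6,0],[0,0,0,0]]}}

```text
clock: 2.87
eef_pos: [0.6697, 0.0309, 0.1306]
eef_rot: [-0.001, 0.707, 0.707, -0.002]
force: [-0.0, 0.3, -0.7]
grip_width: -0.005
finger_force: 0.0
```

Call:
{"method": "apply_moves", "body": {"rows": [[0,0,-3,0],[0,0,-3,0],[0,0,-3,0],[0,0,-3,0],[0,0,-3,0]]}}

```text
clock: 3.28
eef_pos: [0.6718, 0.032, 0.1211]
eef_rot: [0.001, 0.707, 0.707, 0.001]
force: [-6.0, -0.9, 14.4]
grip_width: -0.0
finger_force: 7.9
```

Call:
{"method": "apply_moves", "body": {"rows": [[0,0,-3,0],[0,0,-3,0],[0,0,-3,0],[0,0,-3,0],[0,0,-3,0]]}}

```text
clock: 3.7
eef_pos: [0.6717, 0.032, 0.1058]
eef_rot: [0.001, 0.707, 0.707, 0.001]
force: [-4.1, -1.6, 12.2]
grip_width: -0.003
finger_force: 6.4
```

Call:
{"method": "apply_moves", "body": {"rows": [[0,0,-3,0],[0,0,-3,0],[0,0,-3,0],[0,0,-2,0]]}}

```text
clock: 4.03
eef_pos: [0.6718, 0.032, 0.095]
eef_rot: [0.001, 0.707, 0.707, 0.001]
force: [-6.4, -1.7, 28.1]
grip_width: 0.002
finger_force: 15.2
```

Call:
{"method": "apply_moves", "body": {"rows": [[0,0,-1,0],[0,0,-1,0],[0,0,0,0]]}}

```text
clock: 4.28
eef_pos: [0.6718, 0.032, 0.0951]
eef_rot: [0.001, 0.707, 0.707, 0.001]
force: [-7.7, -0.8, 21.1]
grip_width: 0.002
finger_force: 10.7
```

On the stop at z = 0.095. Release smoothly, clear the button, and go towards the start of the push.

Call:
{"method": "apply_moves", "body": {"rows": [[0,0,6,0],[0,0,8,0],[0,0,10,0],[0,0,12,0],[0,0,20,0]]}}

```text
clock: 4.7
eef_pos: [0.6697, 0.0315, 0.1443]
eef_rot: [-0.001, 0.707, 0.707, -0.002]
force: [0.1, -1.0, -0.9]
grip_width: 0.001
finger_force: 0.0
```

Call:
{"method": "apply_moves", "body": {"rows": [[0,0,30,0],[-10,-5,15,0],[-35,-10,0,0],[-35,-10,0,0],[-30,-20,0,0]]}}

```text
clock: 5.12
eef_pos: [0.5592, -0.0106, 0.1911]
eef_rot: [-0.001, 0.705, 0.709, 0.001]
force: [0.7, -1.3, -0.2]
grip_width: 0.002
finger_force: 0.0
```

```bash
python3 - <<'E'
from h import *
print(bot.get_obs()["eef_pos"])
for n in("scene","side"):
    P,im,d=grab(n,n+"1");C=cloud(P,d)
    k=(C[...,2]>.010)&(C[...,2]<.020)&(abs(C[...,0]-.52)<.045)&(abs(C[...,1]-.034)<.05)
    q=C[k]
    if len(q):print(n,len(q),cv2.minEnclosingCircle((q[:,:2]*1000).astype(np.float32)),q.mean(0))
    b=(280,190,380,265) if n=="scene" else (235,150,345,260)
    cv2.imwrite(f"pics/{n}1c.png",cv2.resize(im[b[1]:b[3],b[0]:b[2]],None,fx=5,fy=5)[:,:,::-1])
E
```

```text
[ 0.55917577 -0.01059469  0.19108298]
scene 87 ((514.4175415039062, 36.82453155517578), 44.60088348388672) [0.52507421 0.03454121 0.014307  ]
side 97 ((526.779296875, 34.76890182495117), 19.315696716308594) [0.52536759 0.03511983 0.01443468]
```

View pics/side1c.png

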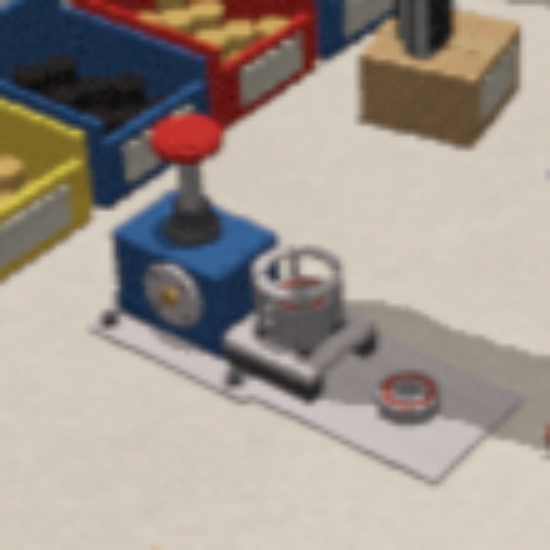

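The side crop shows the plunger up, the stack one lower, and the ejected bearing flat on the plate at crop (408,397), i.e. about (0.525, 0.035). Next: open the fingers slightly as a notch and descend behind it.

Call:
{"method": "apply_moves", "body": {"rows": [[-17,-8,0,0],[-17,-7,-25,0],[0,0,-35,0],[0,0,-35,0],[0,0,-25,0]], "grip": 0.75}}

```text
clock: 5.63
eef_pos: [0.5268, -0.0285, 0.0686]
eef_rot: [-0.0, 0.707, 0.707, -0.0]
force: [0.2, -0.1, -1.1]
grip_width: 0.253
finger_force: 0.0
```

Call:
{"method": "apply_moves", "body": {"rows": [[0,0,-15,0],[0,0,0,0],[0,0,0,0]]}}

```text
clock: 5.88
eef_pos: [0.5275, -0.0279, 0.0551]
eef_rot: [-0.0, 0.707, 0.707, -0.0]
force: [0.6, 1.3, 0.4]
grip_width: 0.25
finger_force: 0.0
```

```bash
python3 - <<'E'
from h import *
o=bot.get_obs();t=o["eef_pos"];print(t,o["grip_width"])
for n in("side","scene"):
    P,im,d=grab(n);C=cloud(P,d)
    k=(C[...,2]>.02)&(C[...,2]<.1)&(abs(C[...,0]-t[0])<.04)&(abs(C[...,1]-t[1])<.025)
    q=C[k];print(n,len(q));
    if len(q):print(np.sort(q[:,2])[:12].round(4),np.percentile(q,[2,98],axis=0).round(3))
    b=(250,150,360,260) if n=="side" else (290,170,370,250)
    cv2.imwrite(f"pics/{n}2c.png",cv2.resize(im[b[1]:b[3],b[0]:b[2]],None,fx=5,fy=5)[:,:,::-1])
E
```

```text
[ 0.5275371  -0.02785472  0.05510139] 0.2496695354103603
side 186
[0.0549 0.0561 0.0568 0.0575 0.0578 0.058  0.058  0.0585 0.0587 0.0587
 0.0589 0.0599] [[ 0.503 -0.038  0.058]
 [ 0.552 -0.015  0.099]]
scene 92
[0.056  0.0573 0.0602 0.0605 0.0616 0.0617 0.0619 0.0619 0.0622 0.0627
 0.0646 0.0652] [[ 0.504 -0.038  0.06 ]
 [ 0.552 -0.015  0.1  ]]
```

View pics/side2c.png

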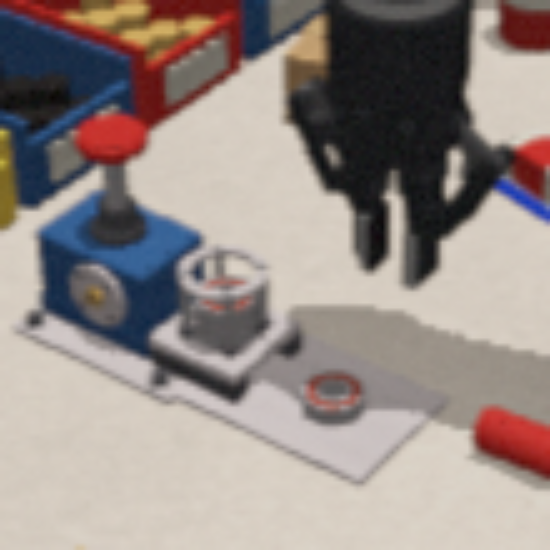

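Fingers at crop (370–425,270), notched, with the bearing ahead at (332,395). The knuckles stick out, so I check their reach against the rods.

```bash
python3 - <<'E'
from h import *
t=bot.get_obs()["eef_pos"]
Q=[]
for n in("side","scene"):
    P,im,d=grab(n);Q.append(cloud(P,d).reshape(-1,3))
q=np.vstack(Q)-t;q=q[(abs(q[:,0])<.08)&(q[:,1]<.03)&(q[:,1]>-.05)]
for z in range(0,110,10):
    s=q[(q[:,2]>z/1e3)&(q[:,2]<z/1e3+.01)]
    if len(s):print(z,len(s),(np.percentile(s,[3,97],axis=0)[:,:2]*1e3).round())
E
```

```text
0 39 [[-21. -10.]
 [ 18.  12.]]
10 70 [[-24.  -8.]
 [ 24.  13.]]
20 81 [[-24. -10.]
 [ 23.  12.]]
30 59 [[-24. -11.]
 [ 20.  12.]]
40 82 [[-34.  -6.]
 [ 38.  14.]]
50 179 [[-44. -10.]
 [ 44.  14.]]
60 131 [[-49. -11.]
 [ 47.  18.]]
70 157 [[-54.  -8.]
 [ 52.  18.]]
80 164 [[-61.   1.]
 [ 58.  19.]]
90 272 [[-63. -10.]
 [ 63.  20.]]
100 216 [[-55.  -5.]
 [ 56.  20.]]
```

Call:
{"method": "apply_moves", "body": {"rows": [[-10,0,0,0],[0,0,-20,0],[0,0,-16,0],[0,0,-11,0],[0,0,0,0]]}}

```text
clock: 6.5
eef_pos: [0.5163, -0.0283, 0.0073]
eef_rot: [-0.001, 0.707, 0.707, -0.001]
force: [0.1, -0.3, -0.0]
grip_width: 0.25
finger_force: 0.0
```

Call:
{"method": "apply_moves", "body": {"rows": [[0,0,0,0],[0,6,0,0],[0,6,0,0],[0,4,0,0],[0,4,0,0]]}}

```text
clock: 6.92
eef_pos: [0.5175, -0.007, 0.0089]
eef_rot: [0.0, 0.706, 0.708, 0.001]
force: [0.1, 0.2, 0.5]
grip_width: 0.25
finger_force: 0.0
```

Call:
{"method": "apply_moves", "body": {"rows": [[0,3,0,0],[0,3,0,0],[0,3,0,0],[0,3,0,0],[0,3,0,0]]}}

```text
clock: 7.33
eef_pos: [0.517, 0.0069, 0.0083]
eef_rot: [-0.0, 0.707, 0.707, -0.0]
force: [-0.9, -0.6, 0.1]
grip_width: 0.253
finger_force: 0.2
```

Call:
{"method": "apply_moves", "body": {"rows": [[0,4,0,0],[0,4,0,0],[0,4,0,0],[0,4,0,0],[0,4,0,0]]}}

```text
clock: 7.75
eef_pos: [0.517, 0.0272, 0.0083]
eef_rot: [-0.0, 0.707, 0.707, 0.0]
force: [-0.2, -0.3, 0.4]
grip_width: 0.251
finger_force: 0.1
```

```bash
cat > b.py <<'E'
from h import *
import sys
o=bot.get_obs();t=o["eef_pos"];print("tcp",t.round(4),o["force"].round(1))
for n in("side","scene"):
    P,im,d=grab(n);C=cloud(P,d)
    h=cv2.cvtColor(im,cv2.COLOR_RGB2HSV)
    k=(cv2.inRange(h,(0,90,40),(12,255,255))|cv2.inRange(h,(170,90,40),(180,255,255)))>0
    k&=(C[...,2]<.03)&(C[...,2]>.003)&(abs(C[...,0]-t[0])<.045)&(C[...,1]>t[1])&(C[...,1]<t[1]+.07)
    if k.sum()<4: print(n,"none");continue
    uv=np.argwhere(k)[:,::-1];zt=float(sys.argv[1])
    p=plane(P,uv,zt);print(n,"n",len(uv),"centre",((p.min(0)+p.max(0))/2)[:2].round(4),"z",np.median(C[k][:,2]).round(4))
    if len(sys.argv)>2:
        u,v=uv.mean(0).astype(int);x0,y0=max(u-50,0),max(v-40,0)
        cv2.imwrite(f"pics/{n}_{sys.argv[2]}.png",cv2.resize(im[y0:y0+80,x0:x0+100],None,fx=6,fy=6)[:,:,::-1])
E
python3 b.py .015
```

```text
tcp [0.517  0.0272 0.0083] [-0.2 -0.3  0.4]
side n 23 centre [0.5232 0.0535] z 0.0153
scene none
```

The bearing is moving along ahead of the fingers. Continue over the plate edge.

Call:
{"method": "apply_moves", "body": {"rows": [[0,4,0,0],[0,4,0,0],[0,4,0,0],[0,4,0,0],[0,4,0,0]]}}

```text
clock: 8.27
eef_pos: [0.517, 0.0473, 0.0083]
eef_rot: [-0.0, 0.707, 0.707, 0.0]
force: [-0.1, 0.4, -0.6]
grip_width: 0.252
finger_force: 0.1
```

Call:
{"method": "apply_moves", "body": {"rows": [[-0.5,3,0,0],[-0.5,3,0,0],[-0.5,3,0,0],[-0.5,3,0,0],[-0.5,3,0,0]]}}

```text
clock: 8.68
eef_pos: [0.5143, 0.0621, 0.0083]
eef_rot: [-0.0, 0.707, 0.707, -0.0]
force: [-1.2, -0.4, -0.0]
grip_width: 0.249
finger_force: 0.1
```

Call:
{"method": "apply_moves", "body": {"rows": [[-0.5,3,0,0],[-0.5,3,0,0],[-0.5,3,0,0],[-0.5,3,0,0],[-0.5,3,0,0]]}}

```text
clock: 9.1
eef_pos: [0.512, 0.0771, 0.0083]
eef_rot: [-0.0, 0.707, 0.707, -0.0]
force: [0.8, 0.4, -0.2]
grip_width: 0.25
finger_force: 0.1
```

```bash
python3 b.py .011 a
```

```text
tcp [0.512  0.0771 0.0083] [ 0.8  0.4 -0.2]
side n 36 centre [0.5136 0.0993] z 0.0126
scene n 5 centre [0.5111 0.1043] z 0.0119
```

Call:
{"method": "apply_moves", "body": {"rows": [[-0.5,4,0,0],[-0.5,4,0,0],[-0.5,4,0,0],[-0.5,4,0,0],[-0.5,4,0,0]]}}

```text
clock: 9.62
eef_pos: [0.5094, 0.0974, 0.0083]
eef_rot: [-0.0, 0.707, 0.707, 0.0]
force: [0.4, -0.9, 0.0]
grip_width: 0.252
finger_force: 0.1
```

Call:
{"method": "apply_moves", "body": {"rows": [[-0.5,3,-1,0],[-0.5,3,-1,0],[-0.5,3,-1,0],[-0.5,3,0,0],[-0.5,3,0,0]]}}

```text
clock: 10.03
eef_pos: [0.5069, 0.1122, 0.0052]
eef_rot: [-0.0, 0.707, 0.707, -0.0]
force: [0.4, -0.4, -0.4]
grip_width: 0.249
finger_force: 0.4
```

```bash
python3 b.py .011 b
```

```text
tcp [0.5069 0.1122 0.0052] [ 0.4 -0.4 -0.4]
side n 32 centre [0.5076 0.1357] z 0.0111
scene n 6 centre [0.5072 0.1386] z 0.0094
```

View pics/side_b.png

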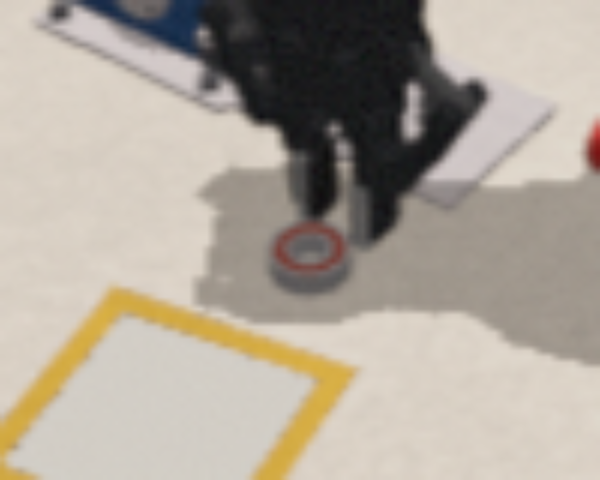

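The side crop shows the bearing flat on the counter at crop (310,255), sitting in the notch; the bay (180,400) is straight ahead.

Call:
{"method": "apply_moves", "body": {"rows": [[-0.5,4,0,0],[-0.5,4,0,0],[-0.5,4,0,0],[-0.5,4,0,0],[-0.5,4,0,0]]}}

```text
clock: 10.55
eef_pos: [0.5044, 0.1325, 0.0052]
eef_rot: [-0.0, 0.707, 0.707, 0.0]
force: [-0.1, -0.2, -0.9]
grip_width: 0.249
finger_force: 0.1
```

Call:
{"method": "apply_moves", "body": {"rows": [[-0.5,4,0,0],[-0.5,4,0,0],[-0.5,4,0,0],[-0.5,4,0,0],[-0.5,4,0,0]]}}

```text
clock: 10.97
eef_pos: [0.5019, 0.1522, 0.0053]
eef_rot: [-0.0, 0.707, 0.707, -0.0]
force: [-0.6, -0.5, 0.4]
grip_width: 0.252
finger_force: 0.1
```

Call:
{"method": "apply_moves", "body": {"rows": [[-0.5,4,0,0],[-0.5,4,0,0],[-0.5,4,0,0],[0,4,0,0],[0,4,0,0]]}}

```text
clock: 11.38
eef_pos: [0.5004, 0.1722, 0.0053]
eef_rot: [-0.0, 0.707, 0.707, -0.0]
force: [0.2, 0.1, -0.1]
grip_width: 0.247
finger_force: 0.1
```

Call:
{"method": "apply_moves", "body": {"rows": [[0,4,0,0],[0,4,0,0],[0,4,0,0],[0,4,0,0],[0,4,0,0]]}}

```text
clock: 11.8
eef_pos: [0.5005, 0.1922, 0.0053]
eef_rot: [-0.0, 0.707, 0.707, -0.0]
force: [0.2, -0.9, 0.2]
grip_width: 0.252
finger_force: 0.1
```

```bash
python3 b.py .011 c
```

```text
tcp [0.5005 0.1922 0.0053] [ 0.2 -0.9  0.2]
side n 39 centre [0.5009 0.2159] z 0.0105
scene n 10 centre [0.5016 0.2193] z 0.0087
```

20 mm more, then back off and lift.

Call:
{"method": "apply_moves", "body": {"rows": [[0,4,0,0],[0,4,0,0],[0,4,0,0],[0,4,0,0],[0,3,0,0]]}}

```text
clock: 12.32
eef_pos: [0.5005, 0.2116, 0.0053]
eef_rot: [-0.0, 0.707, 0.708, 0.0]
force: [-0.3, 0.2, -0.4]
grip_width: 0.252
finger_force: 0.1
```

Call:
{"method": "apply_moves", "body": {"rows": [[0,1,0,0],[0,0,0,0],[0,-4,0,0],[0,-10,0,0],[0,-15,0,0]]}}

```text
clock: 12.73
eef_pos: [0.5004, 0.1832, 0.0054]
eef_rot: [-0.0, 0.706, 0.708, 0.0]
force: [-0.0, 0.3, -0.1]
grip_width: 0.252
finger_force: 0.0
```

Call:
{"method": "apply_moves", "body": {"rows": [[0,-10,10,0],[0,0,30,0],[0,0,40,0],[0,0,40,0],[0,-30,20,0]]}}

```text
clock: 13.15
eef_pos: [0.5024, 0.1496, 0.1509]
eef_rot: [0.0, 0.704, 0.71, 0.006]
force: [1.4, 0.6, 0.5]
grip_width: 0.251
finger_force: 0.0
```

Call:
{"method": "apply_moves", "body": {"rows": [[0,-35,0,0],[0,-35,0,0],[0,-35,0,0],[0,0,0,0],[0,0,0,0]]}}

```text
clock: 13.57
eef_pos: [0.5001, 0.0334, 0.1458]
eef_rot: [0.001, 0.71, 0.705, -0.001]
force: [0.9, 1.0, -0.6]
grip_width: 0.248
finger_force: 0.0
```

```bash
python3 - <<'E'
from h import *
o=bot.get_obs();print(o["clock"],o["eef_pos"],o["force"])
for n in("side","scene"):
    P,im,d=grab(n,n+"F");C=cloud(P,d);h=cv2.cvtColor(im,cv2.COLOR_RGB2HSV)
    k=(cv2.inRange(h,(0,90,40),(10,255,255))|cv2.inRange(h,(170,90,40),(180,255,255)))>0
    k&=(abs(C[...,0]-.5)<.035)&(abs(C[...,1]-.238)<.035)
    p=plane(P,np.argwhere(k)[:,::-1],.011);print(n,k.sum(),((p.min(0)+p.max(0))/2)[:2])
    if n=="side":cv2.imwrite("pics/final.png",cv2.resize(im[150:320,220:420],None,fx=3,fy=3)[:,:,::-1])
E
```

```text
13.5667 [0.50013652 0.03340969 0.14582325] [ 0.90315582  0.95144429 -0.57462613]
side 34 [0.5008741 0.2374973]
scene 21 [0.50000012 0.23850995]
```

View pics/final.png

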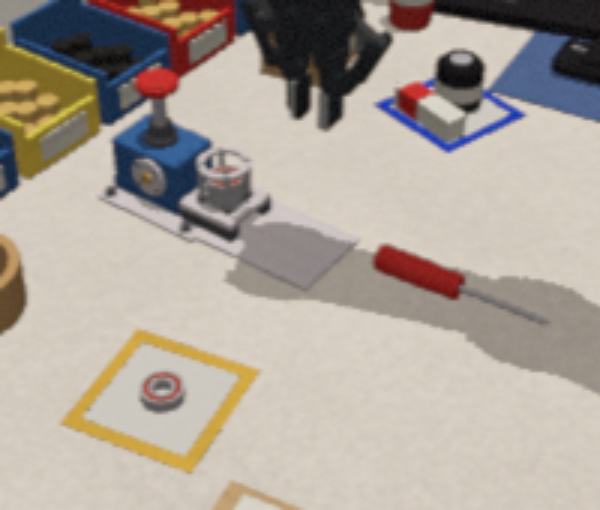

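The bearing lies flat in the middle of the yellow bay at crop (162,391), the plunger is up, and everything else is where it was.

```bash
python3 -c "
from bench import bot
print(bot.close_job())"
```

```text
the job is handed in; nothing more can be done
None
```

I pressed the plunger once to its stop and it sprang back up. I then pushed the ejected bearing flat into the yellow bay, within about 1 mm of its centre by both cameras, and handed the job in; no verdict came back.

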